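# Start up the bench power box in order

### The arm

A 6-joint arm with a two-finger parallel gripper is mounted at the origin on a cart in front of the work surface, level with it; the furniture and walls round the work are solid. World frame = base frame: x ahead of the robot, y to its left, z up, the work surface at z = 0. Lengths are in m, angles in rad, forces in N, time in s.
With the tool pointing down it reaches from about 0.35 to 0.975 m from the base axis. Payload 4.9 kg.
Tool frame: the origin (TCP) lies midway between the tips of the shut fingers; the grasp point (between the pads) lies 19 mm behind it; z points along the fingers, y is the line along which they close (so a half turn about z gives the same grasp; the last joint's range is limited). The gripper opens to 85 mm and grips with 20 to 120 N. Pads are 22 mm wide; open, the fingers measure 114 mm over their backs; the gripper's body (76 mm by 85 mm) begins 54 mm behind the grasp point. The pads swing forward as they close: fully open they stand 13 mm farther back than shut.
Start: joints at [-1.237, 0.053, 1.613, -0, 1.476, -0.119], TCP at [0.273, -0.562, 0.231] pointing down, gripper open.
Joint ranges: [-3.01, 3.01], [-1.01, 2.22], [0.06, 2.58], [-1.02, 4.17], [0.09, 2.62], [-3.14, 3.14]. Speed limits (rad/s): [2.57, 2.57, 3.14, 3.14, 3.14, 3.14].

### API

Orientations are given as a unit quaternion [w, x, y, z].
In Python, from plant import * gives the robot as it stands.
- The arm moves only by the tool jog_arm, never from a script. Its argument "targets" is a list of rows, each a list of 3 entries, a list of its own where there are three numbers: the shift along the tool's x, y, z in units of 25 mm (1.0 is 25 mm), then the turn, a rotation vector about the tool's x, y, z in units of 8 degrees (1.0 is 8 degrees), then the opening in per cent of the stroke, from 0 (shut) to 100 (fully open). A call has 1 to 8 rows; each row is the pose to reach, as a shift and turn from the pose commanded when the call began, along the tool's axes at that moment; what a row does not reach only later rows make up. A row lasts 1/8 s, in which the tool goes at most 62.5 mm and 10.7 degrees, less where a joint would pass 70% of its speed; a pose out of reach is approached as far as the arm can. A call with a gripper value outside its range is refused whole. The fingers move at their own pace and stop on an object; the grip force is fixed at half the most. Time passes only in rows, so rows that repeat a pose let the fingers close. It gives the time, the measured TCP pose, the force, the opening and the grip force at its end, in the units of the state.
- state(): the state, without advancing time (a new reading comes with each control period).
- grab_frame(name): name is "side" or "top" or "wrist"; returns (picture, depth): 480x640x3 uint8, red, green, blue; 480x640 float32, m along the optical axis (not along the pixel's ray), 0 where there is no reading.
- camera_params(name): a dict with "fovy" (degrees; the focal length in pixels is half the picture's height over the tangent of half this angle, whatever the lens; pixels are square), "cx", "cy" (the principal point, pixels), "rvec" (rotation vector, rad) and "tvec" (3), from world to camera coordinates, as OpenCV has them; the wrist camera has in their place "hand_eye" (4x4, takes a point from camera to tool coordinates, whose origin is the TCP and whose axes are the flange's). Camera axes: x right, y down, z forward; pixel columns grow to the right and rows downward; lengths in m; the calibration is good to about 2 mm. The wrist camera is an equidistant fisheye: a pixel r from the principal point sees the ray r / f radians off the axis. A picture is of the moment at which its call begins: read the wrist's pose just before it. camera_params takes no time and is no camera call.
- job_done(): hands the job in; it is judged then, once.
The state is a dict: "time": time; "joint_pos": joint angles; "joint_vel": joint speeds; "joint_efforts": joint torques, N m; "tool_pos": TCP position; "tool_rot": TCP orientation; "contact_force": force on the tool from outside, world axes, zero at the start; "ft_torque": the same for the moment, N m; "gripper_width": opening from 0.0 (shut) to 1.0 (fully open); "grasp_force": force on a finger pad.
Only numpy, scipy, OpenCV 4.12 (cv2) and the standard library are available. Lean on these libraries where they do the work, as an engineer would, in place of code of your own. Each camera call takes 0.05 s, during which the arm holds its last target. There are 200 camera calls.

### The job

Switch the bench equipment on at the white power box in its starting order: with the fingertips, lightly press down the round switch, then the long bar switch, then the square switch, each as far as it goes so that it stays down, without leaning hard on it. Leave the cross-shaped switch up, and do not move or lift the vial, cup or timer that stand round the box.

Things in the scene. Friction and masses are not known exactly. Their poses are not given: they have to be found in the camera images.
- power_box: White low power box, 150 x 150 mm and 34 mm high, fixed on the worktop, turned by up to about 20 degrees either way; origin at the centre of its underside, x and y along its sides, z up. On its top four black square switch modules stand two by two, 66 mm apart centre to centre; which switch is in which place changes from start to start.
- module_round: Black module plate, 60 x 60 x 8 mm, fixed on the box, that carries the round switch; origin at the centre of its underside, on the box's top, z up; its upper face is 42 mm above the worktop.
- round_top (a point): Centre of the top face of the round switch's cap: white, round disc, 36 mm diameter. When up, its top stands 15.5 mm proud of its module (57.5 mm above the worktop). The point moves down with the cap.
- switch_round (a joint): How far the round switch is pressed down, m: 0 up, 0.009 fully down (the cap then still stands 6.5 mm proud) against a stop. The cap sits on a short stiff spring that yields about 1 mm for each 3 N, up to 6 mm, on top of this travel. The switch slides straight down against about 2 N of friction and stays where it is left; it has no spring and cannot be pulled up.
- module_bar: Black module plate, 60 x 60 x 8 mm, fixed on the box, that carries the bar switch; origin at the centre of its underside, on the box's top, z up; its upper face is 42 mm above the worktop.
- bar_top (a point): Centre of the top face of the bar switch's cap: white, long straight bar, 46 x 18 mm (long side along its module's y). When up, its top stands 15.5 mm proud of its module (57.5 mm above the worktop). The point moves down with the cap.
- switch_bar (a joint): How far the bar switch is pressed down, m: 0 up, 0.009 fully down (the cap then still stands 6.5 mm proud) against a stop. The cap sits on a short stiff spring that yields about 1 mm for each 3 N, up to 6 mm, on top of this travel. The switch slides straight down against about 2 N of friction and stays where it is left; it has no spring and cannot be pulled up.
- module_square: Black module plate, 60 x 60 x 8 mm, fixed on the box, that carries the square switch; origin at the centre of its underside, on the box's top, z up; its upper face is 42 mm above the worktop.
- square_top (a point): Centre of the top face of the square switch's cap: white, square block, 31 x 31 mm. When up, its top stands 15.5 mm proud of its module (57.5 mm above the worktop). The point moves down with the cap.
- switch_square (a joint): How far the square switch is pressed down, m: 0 up, 0.009 fully down (the cap then still stands 6.5 mm proud) against a stop. The cap sits on a short stiff spring that yields about 1 mm for each 3 N, up to 6 mm, on top of this travel. The switch slides straight down against about 2 N of friction and stays where it is left; it has no spring and cannot be pulled up.
- module_cross: Black module plate, 60 x 60 x 8 mm, fixed on the box, that carries the cross switch; origin at the centre of its underside, on the box's top, z up; its upper face is 42 mm above the worktop.
- cross_top (a point): Centre of the top face of the cross switch's cap: white, plus-shaped cross of two bars, each 44 x 12 mm. When up, its top stands 15.5 mm proud of its module (57.5 mm above the worktop). The point moves down with the cap.
- switch_cross (a joint): How far the cross switch is pressed down, m: 0 up, 0.009 fully down (the cap then still stands 6.5 mm proud) against a stop. The cap sits on a short stiff spring that yields about 1 mm for each 3 N, up to 6 mm, on top of this travel. The switch slides straight down against about 2 N of friction and stays where it is left; it has no spring and cannot be pulled up.
- vial: Loose bystander: test-strip vial standing upright, 42 mm diameter, 104 mm high, on the far side of the box; origin at the centre of its underside.
- cup: Loose bystander: specimen cup with screw lid, 62 mm diameter, 72 mm high, on the robot's side of the box; origin at the centre of its underside.
- timer: Loose bystander: flat timer, 58 x 66 x 17 mm, on the robot's side of the box; origin at the centre of its underside.

How it is judged:
On the way, in this order (a step that is already met when the one before it is completed fails the run):
1. the round switch is pressed down (value of joint switch_round above 0.007 m), for 0.1 s.
2. the bar switch is pressed down (value of joint switch_bar above 0.007 m), for 0.1 s.
3. the square switch is pressed down (value of joint switch_square above 0.007 m), for 0.1 s.
At the end, for the whole second after the job is handed in: The round, bar and square switches are each at least 7 mm down (of 9), the cross switch is less than 3 mm down, and vial, cup and timer stand upright within 15 mm of where they were (value of joint each of switch_round, switch_bar, switch_square above 0.007 m and value of joint switch_cross below 0.003 m and not (distance of vial from where it was at the start of the episode above 0.015 m) and not (distance of cup from where it was at the start of the episode above 0.015 m) and not (distance of timer from where it was at the start of the episode above 0.015 m) and angle between each of vial, cup, timer's own z axis and vertical below 0.15 rad and linear speed of each of vial, cup, timer below 0.02 m/s); the robot touches nothing.
It fails at once if the bar switch is pressed (3 mm) before the round one is down (value of joint switch_bar above 0.003 m and value of joint switch_round below 0.007 m).
It fails at once if the square switch is pressed (3 mm) before the bar is down (value of joint switch_square above 0.003 m and value of joint switch_bar below 0.007 m).
It fails at once if the cross switch is pressed (3 mm) (value of joint switch_cross above 0.003 m).
It fails at once if a switch or its module is pushed with more than 20 N (contact force between anything else and module_round above 20 N or contact force between anything else and module_bar above 20 N or contact force between anything else and module_square above 20 N or contact force between anything else and module_cross above 20 N).
It fails at once if vial, cup or timer is lifted, carried or pushed more than 15 mm (distance of any of vial, cup, timer from where it was at the start of the episode above 0.015 m).
It also fails if it takes over 38 s, if anything falls off the work surface, if the arm or the gripper's body presses on something with over 40 N, if the wrist force passes 120 N, or if a joint passes its speed limit or range.

## Working session

There is one attempt and no reset: what is moved stays moved. The work goes in short steps, Python scripts to look and compute and a tool call to move; the robot and the scene stay as the last step left them, time stands still between calls to the robot, and variables do not carry over. Pictures are saved under pics/ and viewed, at most 10 in all, crops included, and the job is handed in when it is done.

Besides the shell and the picture viewer there is one more tool, called after ">>>" by a JSON object that holds its "api" and its "payload". jog_arm: Moves the arm, as the interface text tells. Its arguments: {"type":"object","properties":{"targets":{"type":"array"}},"required":["targets"]}

```bash
mkdir -p pics
python3 - <<'E'
from plant import *
import cv2,numpy as np
s=state();print(s)
for n in("top","side"):
    p,d=grab_frame(n);np.savez(f"{n}.npz",p=p,d=d);cv2.imwrite(f"pics/{n}.png",p[:,:,::-1]);print(n,camera_params(n))
print(camera_params("wrist"))
E
```

```text
{'time': 0.0, 'joint_pos': array([-1.23700846e+00,  5.33532921e-02,  1.61432653e+00, -2.13973165e-05,
        1.47599868e+00, -1.19009347e-01]), 'joint_vel': array([ 0.00074467,  0.00143933, -0.00061826, -0.00024799, -0.00077334,
       -0.00098711]), 'joint_efforts': array([-1.09820874e-03, -3.93682158e+01, -3.70177495e+01, -2.22439189e-04,
        6.98784730e-03,  2.48194596e-05]), 'tool_pos': array([ 0.27320603, -0.56141532,  0.2300458 ]), 'tool_rot': array([-1.03577389e-03,  9.74480356e-01,  2.24470374e-01, -1.22371827e-04]), 'contact_force': array([ 1.16026861, -0.01711159, -0.96239873]), 'ft_torque': array([ 0.01571405,  0.0409349 , -0.02096134]), 'grasp_force': 0.0, 'gripper_width': 1.0009600451069287}
top {'fovy': 56.92571931005507, 'cx': 316.28147368045893, 'cy': 235.04805360379947, 'rvec': array([ 2.03130706, -2.18589757,  0.24317984]), 'tvec': array([0.22185285, 0.51185943, 0.80747036])}
side {'fovy': 44.580988687725835, 'cx': 316.3918635367558, 'cy': 242.25221735478087, 'rvec': array([ 1.9454696 , -0.47388977,  0.28973596]), 'tvec': array([-0.39487757,  0.2203649 ,  0.49609397])}
{'fovy': 65.70646984690485, 'cx': 319.836288713946, 'cy': 242.91569429345984, 'hand_eye': array([[-4.98686144e-04, -9.65059819e-01, -2.62029191e-01,
         6.53363228e-02],
       [ 9.99999830e-01, -5.60287367e-04,  1.60381998e-04,
         9.84424465e-04],
       [-3.01589867e-04, -2.62029067e-01,  9.65059935e-01,
        -1.43422157e-01],
       [ 0.00000000e+00,  0.00000000e+00,  0.00000000e+00,
         1.00000000e+00]])}
```

View pics/top.png

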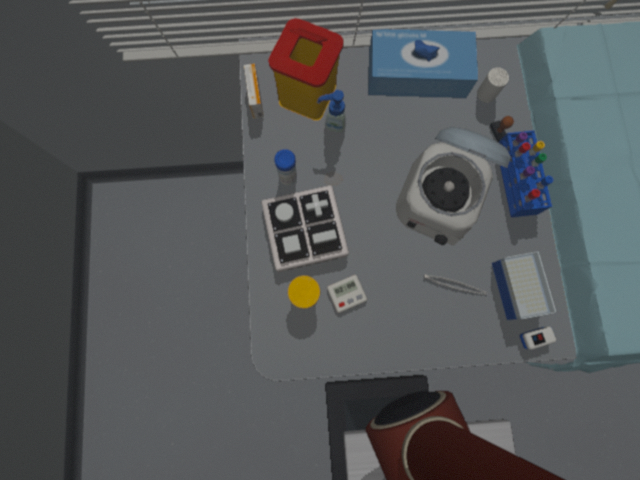

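The top view shows the box at about (304,227). Round is at (285,212), cross at (317,205), square at (291,244) and bar at (324,238). The vial is at (286,165), the cup at (303,292) and the timer at (347,294).

```bash
cat > h.py <<'E'
import numpy as np,cv2
from scipy.spatial.transform import Rotation as R
def cloud(d,c):
    f=240/np.tan(np.radians(c["fovy"])/2);v,u=np.mgrid[:480,:640]
    P=np.stack([(u-c["cx"])/f*d,(v-c["cy"])/f*d,d],-1)
    M=R.from_rotvec(c["rvec"]).as_matrix()
    return (P-c["tvec"])@M      # R^T (P-t)
def plane(uv,z,c):
    f=240/np.tan(np.radians(c["fovy"])/2);M=R.from_rotvec(c["rvec"]).as_matrix()
    r=np.array([(uv[0]-c["cx"])/f,(uv[1]-c["cy"])/f,1])@M;o=-c["tvec"]@M
    return o+r*(z-o[2])/r[2]
E
python3 - <<'E'
from plant import *
from h import *
c=camera_params("top");D=np.load("top.npz");p,d=D["p"],D["d"];W=cloud(d,c)
g=p.min(2)
for n,(u,v) in dict(round=(285,212),cross=(317,205),bar=(324,238),square=(291,244)).items():
    m=np.zeros((480,640),bool);m[v-10:v+11,u-13:u+14]=1
    lab=cv2.connectedComponents(((g>120)).astype(np.uint8))[1]
    k=lab==lab[v,u]; 
    vv,uu=np.nonzero(k);print(n,k.sum(),uu.mean(),vv.mean(),plane((uu.mean(),vv.mean()),.0575,c),np.median(W[k],0))
m=(g>110);m[:180]=0;m[275:]=0;m[:,:255]=0;m[:,355:]=0
vv,uu=np.nonzero(m);r=cv2.minAreaRect(np.c_[uu,vv].astype(np.float32));print(r,[plane(q,.034,c).round(4) for q in cv2.boxPoints(r)],plane(r[0],.034,c))
for n,(u,v),z in(("vial",(285,158),.104),("cup",(303,292),.072),("timer",(347,294),.017)):print(n,plane((u,v),z,c),W[v,u])
s=state();print(R.from_quat(s["tool_rot"],scalar_first=True).as_matrix().round(3))
E
```

```text
round 218 283.8302752293578 211.38990825688074 [0.57874696 0.24408496 0.0575    ] [0.57869779 0.24408977 0.05775632]
cross 182 316.3956043956044 204.21978021978023 [0.58874198 0.17899013 0.0575    ] [0.58894299 0.1790104  0.05741139]
bar 180 324.0388888888889 235.80555555555554 [0.52382439 0.16885282 0.0575    ] [0.52429529 0.16888978 0.05737605]
square 218 290.9403669724771 243.30275229357798 [0.5136611  0.23402704 0.0575    ] [0.51350923 0.23388569 0.05759155]
((307.1339111328125, 236.79054260253906), (92.8202896118164, 75.55321502685547), 77.59258270263672) [array([0.6138, 0.2918, 0.034 ]), array([0.6376, 0.1389, 0.034 ]), array([0.4481, 0.1152, 0.034 ]), array([0.427 , 0.2615, 0.034 ])] [0.52943352 0.20188074 0.034     ]
vial [0.67116351 0.23328781 0.104     ] [0.67108961 0.23328028 0.10417704]
cup [0.41673176 0.21669682 0.072     ] [0.41658434 0.21666397 0.07357403]
timer [0.41155077 0.13110312 0.017     ] [0.41181808 0.13085041 0.01373779]
[[ 0.899  0.437 -0.001]
 [ 0.437 -0.899  0.002]
 [ 0.    -0.002 -1.   ]]
```

>>> {"api": "jog_arm", "payload": {"targets": [[[25.1,-23.6,0],[0,0,2.16],0],[[25.1,-23.6,0],[0,0,2.16],0],[[25.1,-23.6,0],[0,0,2.16],0],[[25.1,-23.6,0],[0,0,2.16],0],[[25.1,-23.6,0],[0,0,2.16],0],[[25.1,-23.6,0],[0,0,2.16],0],[[25.1,-23.6,0],[0,0,2.16],0],[[25.1,-23.6,0],[0,0,2.16],0]]}}

```text
time: 1.1
tool_pos: [0.4513, -0.0926, 0.2311]
tool_rot: [0.0, 0.997, 0.075, 0.0]
contact_force: [0.9, -0.1, -0.3]
gripper_width: -0.001
grasp_force: 0.0
```

>>> {"api": "jog_arm", "payload": {"targets": [[[7.07,-12.55,0],[0,0,0],0],[[7.07,-12.55,0],[0,0,0],0],[[7.07,-12.55,0],[0,0,0],0],[[7.07,-12.55,0],[0,0,0],0],[[7.07,-12.55,0],[0,0,0],0],[[7.07,-12.55,0],[0,0,0],0],[[7.07,-12.55,0],[0,0,0],0],[[7.07,-12.55,0],[0,0,0],0]]}}

```text
time: 2.1
tool_pos: [0.5782, 0.2418, 0.2306]
tool_rot: [0.0, 0.997, 0.076, -0.001]
contact_force: [0.4, -0.8, -0.1]
gripper_width: 0.006
grasp_force: 0.0
```

>>> {"api": "jog_arm", "payload": {"targets": [[[0,-0.1,2],[0,0,0],0],[[0,-0.1,4],[0,0,0],0],[[0,-0.1,5.5],[0,0,0],0],[[0,-0.1,6.2],[0,0,0],0],[[0,-0.1,6.2],[0,0,0],0]]}}

```text
time: 2.72
tool_pos: [0.5776, 0.2436, 0.0755]
tool_rot: [0.0, 0.997, 0.075, -0.001]
contact_force: [0.3, 0.7, 0.4]
gripper_width: 0.002
grasp_force: 0.0
```

Run:
```python
from plant import *
import cv2,numpy as np
a=grab_frame("side")[0];b=grab_frame("wrist")[0]
cv2.imwrite("pics/a.png",cv2.resize(np.hstack([a,b])[:,:,::-1],(800,300)))
print(state()["tool_pos"],state()["contact_force"])
```

```text
[0.57954127 0.24455444 0.07836984] [0.49727695 0.23859335 0.61743633]
```

View pics/a.png

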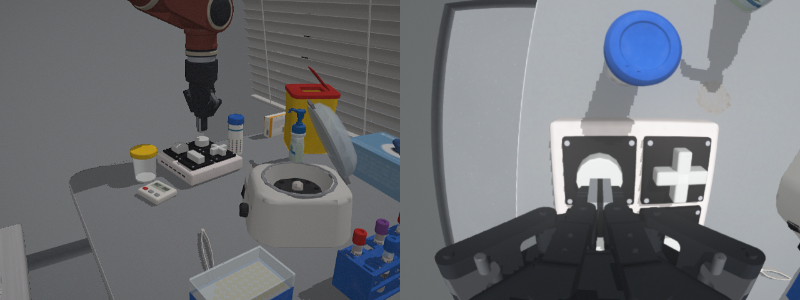

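The fingertips, at about (598,200) in the right half, are above the round cap. The vial is clear of the gripper.

>>> {"api": "jog_arm", "payload": {"targets": [[[0,0,0.4],[0,0,0],0],[[0,0,0.6],[0,0,0],0],[[0,0,0.8],[0,0,0],0],[[0,0,0.9],[0,0,0],0],[[0,0,1.0],[0,0,0],0],[[0,0,1.0],[0,0,0],0]]}}

```text
time: 3.58
tool_pos: [0.5782, 0.2447, 0.0512]
tool_rot: [-0.0, 0.997, 0.076, -0.0]
contact_force: [-0.2, -0.3, 1.1]
gripper_width: -0.002
grasp_force: 0.4
```

>>> {"api": "jog_arm", "payload": {"targets": [[[0,0,0.05],[0,0,0],0],[[0,0,0.1],[0,0,0],0],[[0,0,0.1],[0,0,0],0]]}}

```text
time: 3.95
tool_pos: [0.5783, 0.2447, 0.0488]
tool_rot: [-0.0, 0.997, 0.076, 0.0]
contact_force: [-0.2, 0.1, 0.5]
gripper_width: -0.002
grasp_force: 0.6
```

>>> {"api": "jog_arm", "payload": {"targets": [[[0,0,0.05],[0,0,0],0],[[0,0,0.08],[0,0,0],0],[[0,0,0.08],[0,0,0],0]]}}

```text
time: 4.32
tool_pos: [0.5783, 0.2447, 0.0471]
tool_rot: [-0.0, 0.997, 0.076, 0.0]
contact_force: [-1.2, -0.2, 3.4]
gripper_width: 0.001
grasp_force: 1.9
```

>>> {"api": "jog_arm", "payload": {"targets": [[[0,0,0.05],[0,0,0],0],[[0,0,0.08],[0,0,0],0],[[0,0,0.08],[0,0,0],0]]}}

```text
time: 4.7
tool_pos: [0.5784, 0.2447, 0.0458]
tool_rot: [0.0, 0.997, 0.076, -0.0]
contact_force: [-3.5, -0.4, 7.9]
gripper_width: -0.005
grasp_force: 4.0
```

>>> {"api": "jog_arm", "payload": {"targets": [[[0,0,-0.8],[0,0,0],0],[[0,0,-1.6],[0,0,0],0],[[-1.3,1.32,-1.6],[0,0,0],0],[[-2.62,2.65,-1.6],[0,0,0],0],[[-2.62,2.65,-1.6],[0,0,0],0],[[-2.62,2.65,-1.2],[0,0,0],0],[[-2.62,2.65,-1.2],[0,0,0],0]]}}

```text
time: 5.58
tool_pos: [0.5235, 0.1697, 0.0742]
tool_rot: [-0.0, 0.997, 0.076, -0.0]
contact_force: [-0.7, -0.1, -0.5]
gripper_width: 0.004
grasp_force: 0.0
```

Run:
```python
from plant import *
import cv2,numpy as np
a=grab_frame("side")[0];b=grab_frame("wrist")[0]
a=cv2.resize(a[180:330,220:420],(640,480))
cv2.imwrite("pics/b.png",cv2.resize(np.hstack([a,b])[:,:,::-1],(800,300)))
print(state()["tool_pos"],state()["contact_force"])
```

```text
[0.52385887 0.1698284  0.07468494] [ 0.16620935 -0.26414201  0.67925564]
```

View pics/b.png

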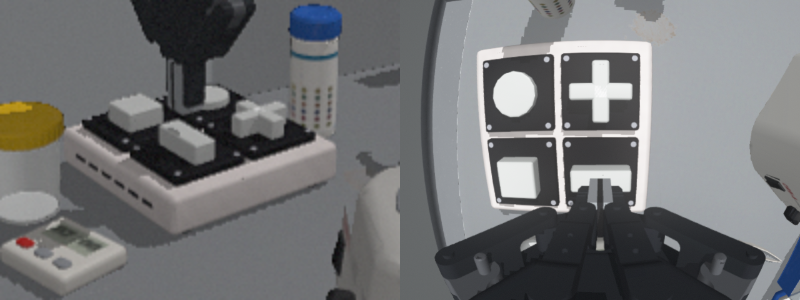

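The left half shows the round cap lowered (212,98), with bar, square and cross up. The fingertips are above the bar at (187,110). I'll press the bar next.

>>> {"api": "jog_arm", "payload": {"targets": [[[0,0,0.4],[0,0,0],0],[[0,0,0.6],[0,0,0],0],[[0,0,0.8],[0,0,0],0],[[0,0,0.95],[0,0,0],0],[[0,0,1.05],[0,0,0],0],[[0,0,1.08],[0,0,0],0],[[0,0,1.08],[0,0,0],0]]}}

```text
time: 6.55
tool_pos: [0.5235, 0.1693, 0.048]
tool_rot: [-0.0, 0.997, 0.076, 0.0]
contact_force: [-1.1, -0.3, 1.5]
gripper_width: 0.006
grasp_force: 0.7
```

>>> {"api": "jog_arm", "payload": {"targets": [[[0,0,0.04],[0,0,0],0],[[0,0,0.06],[0,0,0],0],[[0,0,0.06],[0,0,0],0]]}}

```text
time: 6.92
tool_pos: [0.5237, 0.1693, 0.0468]
tool_rot: [-0.0, 0.997, 0.076, 0.0]
contact_force: [-2.5, -1.0, 5.0]
gripper_width: 0.0
grasp_force: 2.5
```

>>> {"api": "jog_arm", "payload": {"targets": [[[0,0,0.03],[0,0,0],0],[[0,0,0.05],[0,0,0],0],[[0,0,0.05],[0,0,0],0]]}}

```text
time: 7.3
tool_pos: [0.5237, 0.1693, 0.0459]
tool_rot: [0.0, 0.997, 0.076, 0.0]
contact_force: [-3.9, -1.1, 7.1]
gripper_width: -0.001
grasp_force: 3.8
```

>>> {"api": "jog_arm", "payload": {"targets": [[[0,0,-0.8],[0,0,0],0],[[0,0,-1.6],[0,0,0],0],[[0,-1.3,-1.6],[0,0,0],0],[[0,-2.64,-1.6],[0,0,0],0],[[0,-2.64,-1.6],[0,0,0],0],[[0,-2.64,-1.2],[0,0,0],0],[[0,-2.64,-1.2],[0,0,0],0]]}}

```text
time: 8.18
tool_pos: [0.5128, 0.2334, 0.0738]
tool_rot: [0.0, 0.997, 0.075, -0.001]
contact_force: [-0.5, 0.9, -0.8]
gripper_width: -0.0
grasp_force: 0.0
```

Run:
```python
from plant import *
import cv2,numpy as np
a=grab_frame("side")[0];b=grab_frame("wrist")[0]
a=cv2.resize(a[180:330,220:420],(640,480))
cv2.imwrite("pics/c.png",cv2.resize(np.hstack([a,b])[:,:,::-1],(800,300)))
print(state()["tool_pos"],state()["contact_force"])
```

```text
[0.51336379 0.23367776 0.07458604] [ 0.26531542 -0.22850898  0.43623707]
```

View pics/c.png

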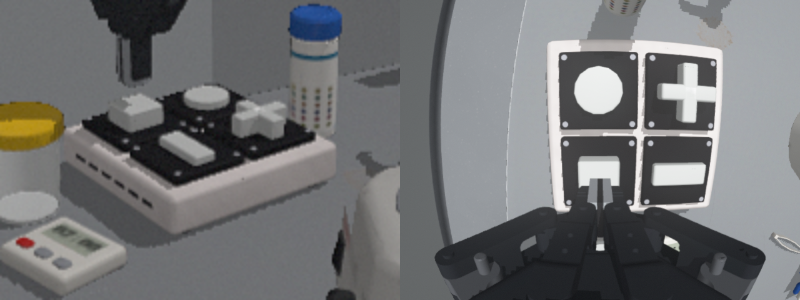

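Round (207,97) and bar (187,148) are both down, and the fingertips are over the square cap (135,105).

>>> {"api": "jog_arm", "payload": {"targets": [[[0,0,0.4],[0,0,0],0],[[0,0,0.6],[0,0,0],0],[[0,0,0.8],[0,0,0],0],[[0,0,0.95],[0,0,0],0],[[0,0,1.05],[0,0,0],0],[[0,0,1.08],[0,0,0],0],[[0,0,1.08],[0,0,0],0]]}}

```text
time: 9.15
tool_pos: [0.5136, 0.2346, 0.0482]
tool_rot: [-0.0, 0.997, 0.076, 0.0]
contact_force: [-0.7, -0.2, 0.9]
gripper_width: -0.001
grasp_force: 0.5
```

>>> {"api": "jog_arm", "payload": {"targets": [[[0,0,0.04],[0,0,0],0],[[0,0,0.08],[0,0,0],0],[[0,0,0.08],[0,0,0],0]]}}

```text
time: 9.52
tool_pos: [0.5137, 0.2346, 0.0467]
tool_rot: [-0.0, 0.997, 0.076, 0.0]
contact_force: [-2.9, -0.6, 4.9]
gripper_width: 0.001
grasp_force: 2.6
```

>>> {"api": "jog_arm", "payload": {"targets": [[[0,0,0.03],[0,0,0],0],[[0,0,0.05],[0,0,0],0],[[0,0,0.05],[0,0,0],0]]}}

```text
time: 9.9
tool_pos: [0.5138, 0.2346, 0.0459]
tool_rot: [-0.0, 0.997, 0.076, 0.0]
contact_force: [-2.9, -1.3, 7.1]
gripper_width: 0.002
grasp_force: 3.8
```

>>> {"api": "jog_arm", "payload": {"targets": [[[0,0,-0.8],[0,0,0],0],[[0,0,-2],[0,0,0],0],[[0,0,-4],[0,0,0],0],[[0,0,-4.5],[0,0,0],0],[[0,0,-4.5],[0,0,0],0],[[0,0,-4.5],[0,0,0],0]]}}

```text
time: 10.65
tool_pos: [0.5124, 0.2342, 0.1554]
tool_rot: [0.0, 0.997, 0.076, -0.001]
contact_force: [-0.4, 1.0, -0.0]
gripper_width: 0.001
grasp_force: 0.0
```

Run:
```python
from plant import *
import cv2,numpy as np
a=grab_frame("side")[0];b=grab_frame("wrist")[0]
a=cv2.resize(a[180:330,220:420],(640,480))
cv2.imwrite("pics/d.png",cv2.resize(np.hstack([a,b])[:,:,::-1],(800,300)))
```

```text
(no output)
```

View pics/d.png

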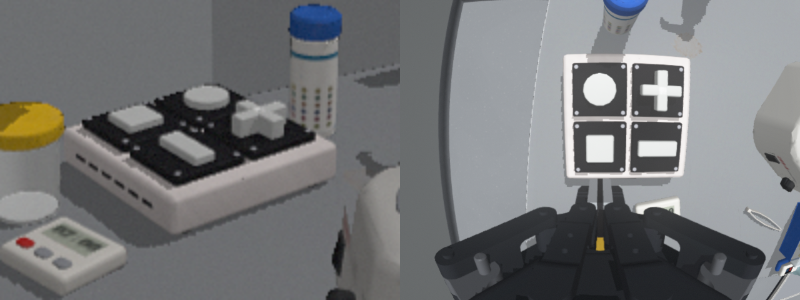

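Round (207,97), bar (187,148) and square (136,118) are all down. The cross (258,115) is still up, the vial, cup and timer haven't moved, and the arm is clear.

```bash
python3 -c "
from plant import *
print(job_done())"
```

```text
the job is handed in; nothing more can be done
None
```

I pressed the round, bar and square switches down in that order, each to its stop with about 7–8 N; the last pictures show the cross still up and the vial, cup and timer in place, and the job is handed in (no verdict was returned).

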